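Shift the sander's feed lever to the slot with the round tablet

TASK

On the sander's feed gearbox, the gear lever stands somewhere in the left-hand pair of slots: push it over through the H-shaped gate until it is fully home at the end of the right-hand slot that has the round disc tablet beyond it. Push the knob with the outside of the fingers, never gripping it, and let go at the end with the lever left there. Leave the wooden block, the glue bottle and the bar clamp where they are.

Things in the scene. Friction and masses are not known exactly. Their poses are not given: they have to be found in the camera images.
- feed_unit: Fixed green feed gearbox, 190 x 170 mm, turned up to 0.45 rad either way. Origin on the bench under the gate's centre; z up, x (away from the robot when square to it) along the slots, y to the left along the cross slot. On top, 110 mm up, a steel gate plate 136 x 144 mm, 6 mm thick. A grey motor (top 97 mm up) lies beyond its +x face, a pulley (top 95 mm) on its -y face.
- gate_centre (a point): Centre of the H gate on the plate's top face, axes as feed_unit. Openings 18 mm wide: two slots along x, centred at y = +24 and -24 mm, from x = -34 to +34 mm, joined at x = 0 by a cross slot along y; inner corners rounded 7 mm. At x = +-51, y = +-24 mm, beyond the slot ends, lie the tablets: bar far left, disc and cross at the two right ends (-y), either way round; near left (-x, +y) is bare.
- lever_knob (a point): Centre of the lever's black knob: 44 mm across its sides, which face gate +-x and +-y, 30 mm tall, made of four upright 20 mm round lobes at its corners with a shallow valley in each side. It sits on a 12 mm steel stem, 80 mm above the gate's top face when upright, and leans with it; about 45 mm of stem shows below it. z along the stem. The lever only tips on its pivot; gate walls stop the stem.
- lever_stem (a point): Point on the axis of the lever's stem at gate height (87 mm above the pivot): where in the gate the lever stands. It starts anywhere along the left slot line, from near end to far end. Fully home in a slot it is about 25 mm from the cross slot's centre line and about 26 mm, seen from above, from the centre of the tablet beyond.
- across (a joint): Sideways lean of the lever, rad; pivot 90 mm below gate_centre. 0 upright, positive towards gate +y (left): about 0.27 in the left slots, -0.27 in the right ones (play 0.03 either way). The knob's centre is at gate y = 170 mm x cos(along) x sin(across). It stays where it is left; about 1.5 N at the knob moves it.
- along (a joint): Lean of the lever along the slots, rad: 0 in the cross slot (play 0.03 either way), positive towards gate +x: about 0.30 fully home in the far slots, -0.30 in the near ones. The knob's centre is at gate x = 170 mm x sin(along). It stays where it is left; about 1.5 N at the knob moves it.
- disc: Round disc tablet, 28 mm diameter, 4 mm thick, black plastic, fixed on the gate plate beyond the end of the wanted slot. Origin at the centre of its underside.
- bar: Bar tablet, 36 x 9 mm, 4 mm thick, black plastic, long side along gate y, fixed on the gate plate beyond the far left slot. Origin at the centre of its underside.
- cross: Cross tablet of two 30 x 8 mm arms, 4 mm thick, black plastic, fixed on the gate plate beyond the other right-hand slot. Origin at the centre of its underside.
- wood_block: Loose light wood block, 55 x 90 x 28 mm, on the bench to the left of the gearbox. Origin at the centre of its underside. Bystander.
- glue_bottle: Loose white glue bottle, 52 mm diameter, 130 mm tall, standing on the bench to the left of the gearbox. Origin at the centre of its underside. Bystander.
- bar_clamp: Loose red quick bar clamp lying on the bench to the right of the gearbox, bar 260 mm long, 24 mm tall. Origin at bench height under the middle of the bar. Bystander.

How it is judged:
By the outcome, as a careful person would: the job done as asked, in the order asked, and still so for the second after the job is handed in, with the robot touching nothing.
It also fails if it takes over 51 s, if anything falls off the work surface, if the arm or the gripper's body presses on something with over 40 N, if the wrist force passes 120 N, or if a joint passes its speed limit or range.

ROBOT

A 6-joint arm with a two-finger parallel gripper is mounted at the origin on the work surface. World frame = base frame: x ahead of the robot, y to its left, z up, the work surface at z = 0. Lengths are in mm, angles in rad, forces in N, time in s.
With the tool pointing down it reaches from about 275 to 750 mm from the base axis. Payload 10.2 kg.
Tool frame: the origin (TCP) lies between the finger pads; the fingertips stand 17 mm ahead of it and the grasp point (between the pads) lies 2 mm behind it (tips_ahead is the distance from the TCP to the fingertips, in mm); z points along the fingers, y is the line along which they close (so a half turn about z gives the same grasp; the last joint's range is limited). The gripper opens to 85 mm and grips with 20 to 120 N. Pads are 22 mm wide; open, the fingers measure 114 mm over their backs; the gripper's body (76 mm by 85 mm) begins 54 mm behind the grasp point. The pads swing forward as they close: fully open they stand 13 mm farther back than shut.
Start: joints at [-0.223, 0.313, 1.498, -0, 1.331, -0.223], TCP at [525.006, -0.014, 248.294] pointing down, gripper open.
Joint ranges: [-2.94, 2.94], [-0.97, 2.17], [0.19, 2.56], [-1.23, 4.37], [0.02, 3.11], [-2.88, 2.88]. Speed limits (rad/s): [2.39, 2.39, 3.01, 3.14, 3.14, 3.14].

INTERFACE

Orientations are given as a unit quaternion [w, x, y, z].
In Python, from rig import sense, capture, finish_job, boxes_of, tips_ahead gives the robot as it stands.
- The arm moves only by the tool drive_tool, never from a script. Its argument "commands" is text: rows parted by semicolons, each of 7 numbers parted by spaces: the shift along the world's x, y, z in units of 0.1 m (1.0 is 0.1 m), then the turn, a rotation vector about the world's x, y, z in units of pi/4 rad (1.0 is pi/4 rad), then the opening in per cent of the stroke, from 0 (shut) to 100 (fully open). A call has 1 to 20 rows; each row shifts and turns the commanded pose from where the row before left it; what a row does not reach is not made up. A row lasts 1/12 s, in which the tool goes at most 41.7 mm and 7.16 degrees, less where a joint would pass 70% of its speed; a pose out of reach is approached as far as the arm can. A call with a number of a shift or a turn outside -1 to 1 is refused whole. A call with a gripper value outside its range is refused whole. The fingers move at their own pace and stop on an object; "force" is the grip in N (left out, the last holds). Time passes only in rows, so rows that do not move let the fingers close. It gives the time, the measured TCP pose, the force, the opening and the grip force at its end, in the units of the state.
- sense(): the state, without advancing time (a new reading comes with each control period).
- capture(name): name is "scene" or "side" or "wrist"; returns a dict with "pixels" (480x640x3 uint8, blue, green, red), "fov_y" (degrees; the focal length in pixels is half the picture's height over the tangent of half this angle, whatever the lens; pixels are square), "cx", "cy" (the principal point, pixels), "position" and "attitude" of the camera in the world; the wrist camera has in their place "tool_from_camera" (4x4, takes a point from camera to tool coordinates, whose origin is the TCP and whose axes are the flange's). Camera axes: x right, y down, z forward; pixel columns grow to the right and rows downward; lengths in mm; the calibration is good to about 2 mm. A picture is of the moment at which its call begins: read the wrist's pose just before it. There is no depth.
- finish_job(): hands the job in; it is judged then, once.
Trained networks look in a picture, given as the dict that the camera call returned (one of the last four; its "shot" number tells which), for a name from the list of things; names that differ only in an ending like _2 or _b are one class to them, and where a whole thing is asked for, a point or a joint stands for the part that bears it (a point fixed in the world has none). Each returns a list of dicts, best first, with "confidence" (0 to 1); they miss things now and then, are a little off and sometimes report something else, mostly with a low value. They report only what shows in the picture. A call takes as long as a camera call.
- boxes_of(picture, name): "position" ([column, row] in pixels, amid what is visible of it).
The state is a dict: "time_s": time; "joints": joint angles; "dq": joint speeds; "tau": joint torques, N m; "eef_pos": TCP position; "ee_rot": TCP orientation; "force": force on the tool from outside, world axes, zero at the start; "wrist_torque": the same for the moment, N m; "grip_width": opening from 0.0 (shut) to 1.0 (fully open); "grip_force": force on a finger pad.
Only numpy, scipy, OpenCV 4.12 (cv2) and the standard library are available. Lean on these libraries where they do the work, as an engineer would, in place of code of your own. Each camera call takes 0.05 s, during which the arm holds its last target. There are 200 camera calls.

## Working session

There is one attempt and no reset: what is moved stays moved. The work goes in short steps, Python scripts to look and compute and a tool call to move; the robot and the scene stay as the last step left them, time stands still between calls to the robot, and variables do not carry over. Pictures are saved under pics/ and viewed, at most 10 in all, crops included, and the job is handed in when it is done.

Besides the shell and the picture viewer there is one more tool, called after "Emit:" by a JSON object that holds its "fn" and its "kwargs". drive_tool: Moves the arm, as the interface text tells. Shifts and turns lie within -1 to 1; 1 stands for 0.1 m of shift or pi/4 rad of turn. Its arguments: {"type":"object","properties":{"commands":{"type":"string"},"force":{"type":"number"}},"required":["commands"]}

```bash
mkdir -p pics; cat > h.py <<'E'
import numpy as np,cv2
from scipy.spatial.transform import Rotation as R
from rig import sense,capture,finish_job,boxes_of,tips_ahead
def quat(q): return R.from_quat([q[1],q[2],q[3],q[0]]).as_matrix()
def cam(p,s=None):
    f=240/np.tan(np.radians(p["fov_y"])/2)
    if "tool_from_camera" in p:
        T=np.array(p["tool_from_camera"]);Rt=quat(s["ee_rot"])
        return f,p["cx"],p["cy"],Rt@T[:3,3]+np.array(s["eef_pos"]),Rt@T[:3,:3]
    a=np.array(p["attitude"],float)
    return f,p["cx"],p["cy"],np.array(p["position"],float),(a if a.shape==(3,3) else quat(a))
def ray(c,px):
    f,cx,cy,o,A=c
    d=A@np.array([(px[0]-cx)/f,(px[1]-cy)/f,1]);return o,d
def atz(c,px,z):
    o,d=ray(c,px);return o+d*(z-o[2])/d[2]
def proj(c,P):
    f,cx,cy,o,A=c
    q=(np.atleast_2d(P)-o)@A;return np.c_[cx+f*q[:,0]/q[:,2],cy+f*q[:,1]/q[:,2]]
E
python3 - <<'E'
from h import *
print(sense()["time_s"],tips_ahead if not callable(tips_ahead) else tips_ahead())
for n in("scene","side","wrist"):
    s=sense();p=capture(n);cv2.imwrite(f"pics/{n}0.png",p["pixels"]);c=cam(p,s)
    print(n,p.get("attitude"),np.round(c[3]),round(c[0]))
    for t,z in(("gate_centre",116),("disc",120),("bar",120),("cross",120),("lever_knob",190),("lever_stem",116),("feed_unit",60),("wood_block",28),("glue_bottle",65),("bar_clamp",12)):
        for b in boxes_of(p,t)[:2]: print(" ",t,round(b["confidence"],2),np.round(b["position"]),np.round(atz(c,b["position"],z)))
E
```

```text
0.0 17.0
scene [-0.3314458   0.78612734  0.48068009 -0.2027169 ] [1320. -325.  905.] 578
  gate_centre 0.77 [264. 285.] [680. -99. 116.]
  disc 0.64 [234. 237.] [ 547. -104.  120.]
  disc 0.35 [260. 285.] [ 681. -107.  120.]
  bar 0.61 [270. 266.] [647. -72. 120.]
  cross 0.48 [245. 273.] [ 643. -120.  120.]
  lever_knob 0.66 [269. 212.] [583. -42. 190.]
  lever_stem 0.68 [266. 213.] [507. -20. 116.]
  feed_unit 0.97 [259. 286.] [633. -93.  60.]
  feed_unit 0.53 [269. 211.] [447.  10.  60.]
  wood_block 0.7 [336. 254.] [600.  94.  28.]
  glue_bottle 0.59 [360. 278.] [708.  85.  65.]
  bar_clamp 0.9 [148. 319.] [ 574. -301.   12.]
side [-0.37566631  0.90617806 -0.18110243  0.07012885] [ 365. -606.  839.] 557
  gate_centre 0.69 [297. 263.] [581.  12. 116.]
  gate_centre 0.63 [334. 320.] [ 592. -125.  116.]
  disc 0.7 [295. 323.] [ 531. -108.  120.]
  bar 0.42 [296. 320.] [ 535. -103.  120.]
  bar 0.39 [345. 288.] [633. -75. 120.]
  cross 0.62 [295. 268.] [574.  -0. 120.]
  cross 0.45 [354. 313.] [ 625. -127.  120.]
  lever_knob 0.87 [297. 269.] [555. -61. 190.]
  lever_stem 0.83 [294. 
[... 187 characters left out ...]
239.] [695.  83.  65.]
  bar_clamp 0.25 [297. 266.] [610.  95.  12.]
wrist None [525.  67. 374.] 404
  gate_centre 0.64 [416. 292.] [588. -48. 116.]
  disc 0.73 [336. 356.] [533. -95. 120.]
  bar 0.58 [491. 305.] [639. -55. 120.]
  cross 0.68 [455. 376.] [ 619. -112.  120.]
  lever_knob 0.87 [395. 321.] [561. -30. 190.]
  lever_stem 0.74 [396. 319.] [575. -68. 116.]
  feed_unit 0.62 [413. 292.] [599. -72.  60.]
  feed_unit 0.26 [393. 323.] [ 584. -101.   60.]
  wood_block 0.65 [398.  61.] [583. 112.  28.]
  wood_block 0.24 [417. 290.] [610. -85.  28.]
  glue_bottle 0.93 [566.  79.] [698.  95.  65.]
  bar_clamp 0.63 [452. 377.] [ 656. -189.   12.]
  bar_clamp 0.41 [418. 292.] [615. -94.  12.]
```

View pics/scene0.png

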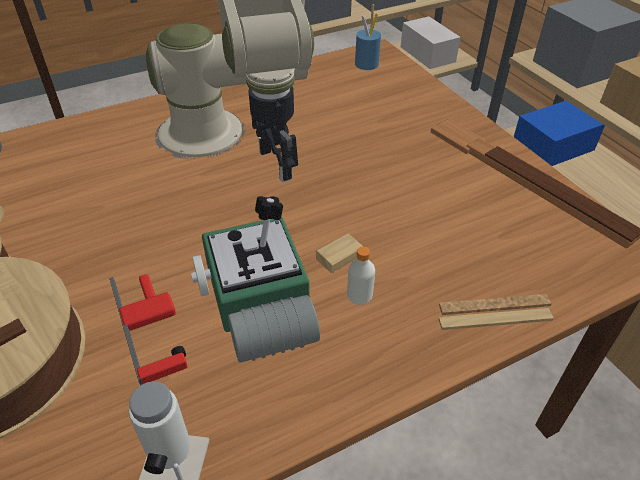

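View pics/wrist0.png

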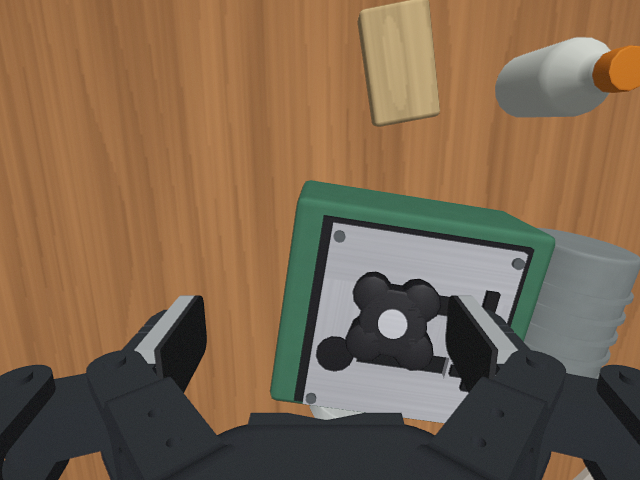

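The gate shows the disc at the near right, (234,237) in the scene picture and (336,353) in the wrist picture. The cross is far right and the bar far left. The knob leans left at (269,208), somewhere near mid-slot. Next I'll fit the pose.

```bash
cat >> h.py <<'E'
def knob(a,c): # across a, along c, gate coords (z from plate top)
    return np.array([170*np.sin(c),170*np.cos(c)*np.sin(a),-90+170*np.cos(c)*np.cos(a)])
def G2W(v,P):
    x,y,w=v;P=np.atleast_2d(P)
    return P@R.from_euler('z',w).as_matrix().T+np.array([x,y,116])
E
python3 - <<'E'
from h import *
from scipy.optimize import least_squares
T={"disc":(-51,-24,4),"bar":(51,24,4),"cross":(51,-24,4)}
obs=[]
for n in("scene","side","wrist"):
    s=sense();p=capture(n);c=cam(p,s)
    for t in list(T)+["gate_centre","lever_knob"]:
        for b in boxes_of(p,t):
            if b["confidence"]>.35: obs.append((n,c,t,np.array(b["position"])))
    if n=="wrist": obs.append((n,c,"TL",np.array([334,218.])));obs.append((n,c,"TR",np.array([534,249.])))
T["gate_centre"]=(0,0,0);T["TL"]=(-68,72,0);T["TR"]=(68,72,0)
def res(v):
    return np.concatenate([(proj(c,G2W(v[:3],knob(v[3],v[4]) if t=="lever_knob" else T[t]))[0]-q)*np.linalg.norm(c[3]-[590,-80,120])/c[0] for n,c,t,q in obs])
r=least_squares(res,[585,-85,-.25,.27,0],loss="cauchy",f_scale=3)
print(np.round(r.x,3))
for o,e in zip(obs,res(r.x).reshape(-1,2)): print(o[0],o[2],np.round(o[3]),np.round(e,1))
v=r.x;print("knob",G2W(v[:3],knob(v[3],v[4])))
np.save("v.npy",v)
s=sense();p=capture("wrist");c=cam(p,s);im=p["pixels"].copy()
pts=[(x,y,0) for x in(-68,68) for y in(-72,72)]+[T["disc"],T["bar"],T["cross"],(0,0,0),(-34,-24,0),(34,-24,0)]
k=[knob(v[3],v[4])+np.array([x,y,15]) for x in(-22,22) for y in(-22,22)]
for q in proj(c,G2W(v[:3],pts+k)): cv2.circle(im,tuple(int(i) for i in q),3,(0,0,255),-1)
cv2.imwrite("pics/fit.png",cv2.resize(im[170:440,250:600],None,fx=2,fy=2))
E
```

```text
[ 5.86549e+02 -7.68160e+01 -1.56000e-01  2.50000e-01 -1.92000e-01]
scene gate_centre [262. 284.] [-14.  -69.8]
scene lever_knob [270. 214.] [  0.1 -20.6]
side disc [293. 323.] [ -0.9 -12.9]
side bar [345. 286.] [ 0.7 -8.2]
side cross [353. 310.] [  0.2 -12.1]
side gate_centre [334. 321.] [-24.1 -35.8]
side lever_knob [297. 270.] [ -6.1 -23.3]
wrist disc [333. 354.] [ 1.9 -1.3]
wrist bar [491. 303.] [0.8 6.9]
wrist gate_centre [416. 293.] [-3.3 27.5]
wrist gate_centre [394. 321.] [13.1  6.6]
wrist lever_knob [394. 319.] [0.8 0.5]
wrist TL [334. 218.] [-0.5  0.4]
wrist TR [534. 249.] [-0.6 -0.1]
knob [[560.89329458 -31.05531286 187.70259476]]
```

View pics/fit.png

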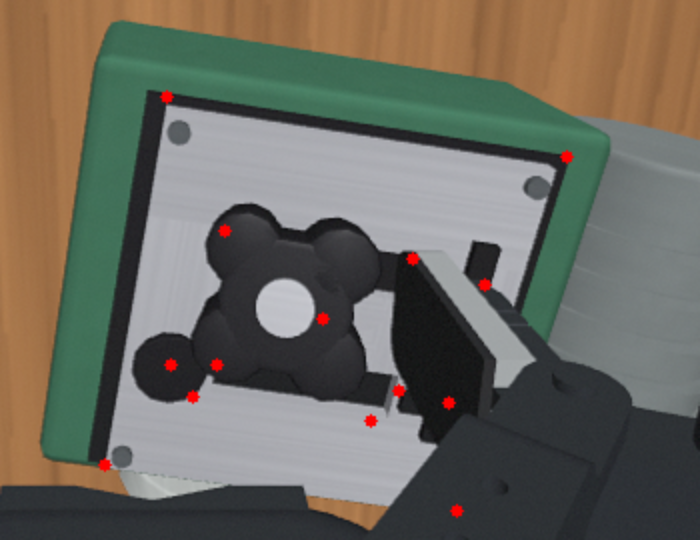

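The disc is at the near-right slot, so the route is forward to the cross slot, right across it, then back. The pose fit isn't clean, so I'll shut the fingers and take a clearer view from the wrist camera.

Emit:
{"fn": "drive_tool", "kwargs": {"commands": "0 -0.3 0.25 0 0 0 0;0 -0.3 0.25 0 0 0 0;0.1 -0.3 0.2 0 0 0 0;0.2 -0.1 0 0 0 0 0;0 0 0 0 0 0 0;0 0 0 0 0 0 0;0 0 0 0 0 0 0"}}

```text
time_s: 3.18
eef_pos: [554.6, -99.5, 317.8]
ee_rot: [-0.001, 0.707, 0.707, -0.0]
force: [-0.8, -0.1, 0.1]
grip_width: 0.013
grip_force: 0.0
```

```bash
python3 - <<'E'
from h import *
import json
s=sense();p=capture("wrist");cv2.imwrite("pics/w1.png",p["pixels"]);c=cam(p,s)
print(s["time_s"],s["eef_pos"],s["ee_rot"],s["grip_width"])
for t in("gate_centre","disc","bar","cross","lever_knob","lever_stem"):
    for b in boxes_of(p,t)[:2]: print(t,round(b["confidence"],2),np.round(b["position"]))
import pickle;pickle.dump(c,open("c1.pkl","wb"))
E
```

```text
3.1833 [554.61031536 -99.46481501 317.80074419] [-6.02593625e-04  7.06951380e-01  7.07261863e-01 -1.98156727e-04] 0.013300359735581309
gate_centre 0.9 [392. 180.]
disc 0.9 [300. 204.]
bar 0.66 [430. 168.]
bar 0.32 [298. 203.]
cross 0.91 [418. 222.]
cross 0.69 [357.  10.]
lever_knob 0.65 [333. 121.]
lever_knob 0.18 [301. 202.]
lever_stem 0.95 [337. 119.]
```

View pics/w1.png

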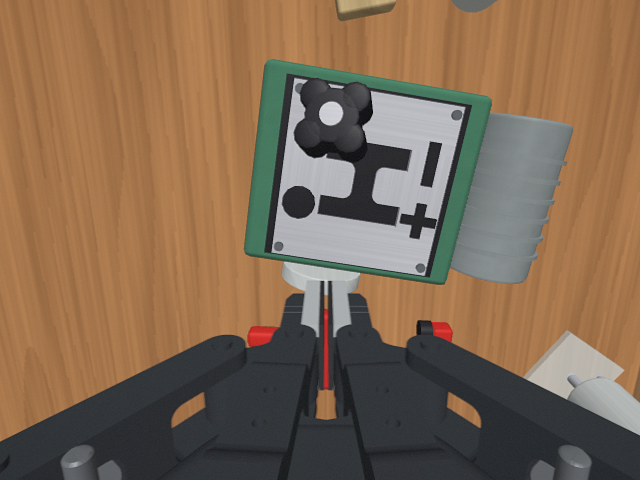

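Clear view: disc (298,202), cross (418,221), bar (431,164), right slot from (319,205) to (398,216), and the knob's white cap at (331,113). The lever is in the near-left slot.

```bash
python3 - <<'E'
from h import *
import pickle
from scipy.optimize import least_squares
c=pickle.load(open("c1.pkl","rb"))
L=[((-51,-24,4),(298.5,202.5)),((51,24,4),(431,164.5)),((51,-24,4),(418,221)),((0,-24,0),(359,210)),((-68,72,0),(293,78)),((68,72,0),(470,107)),((68,-72,0),(430,277)),((-68,-72,0),(271,250))]
P=np.array([a for a,_ in L],float);Q=np.array([b for _,b in L],float)
f=lambda v:(proj(c,G2W(v,P))-Q).ravel()
r=least_squares(f,[586,-80,-.18],loss="soft_l1");v=r.x;print(v,np.round(f(v).reshape(-1,2),1))
g=lambda u:(proj(c,G2W(v,knob(u[0],u[1])*185/170+[0,0,90*15/170]))[0]-[331,113])
u=least_squares(g,[.27,-.2]).x;print("across,along",u,"knob",G2W(v,knob(*u)))
np.save("v.npy",np.r_[v,u])
for n,a in(("cross-left",(.27,0)),("mid",(0,0)),("cross-right",(-.27,0)),("home",(-.27,-.3))): print(n,np.round(G2W(v,knob(*a)),1))
E
```

```text
[ 5.86570782e+02 -8.14860106e+01 -1.60066488e-01] [[-0.6  0.2]
 [ 2.5 -0.4]
 [ 2.2  1. ]
 [ 0.1  1.3]
 [ 0.9 -2.4]
 [-2.1 -1.6]
 [-3.9 -0.2]
 [-0.3  3.2]]
across,along [ 0.26815117 -0.19892845] knob [[560.44229433 -32.54280785 186.69183253]]
cross-left [[593.8 -36.7 189.8]]
mid [[586.6 -81.5 196. ]]
cross-right [[ 579.3 -126.3  189.8]]
home [[ 530.1 -116.2  182.5]]
```

Emit:
{"fn": "drive_tool", "kwargs": {"commands": "-0.15 0.25 0 0 0 -0.1 0;-0.15 0.25 0 0 0 -0.1 0;-0.15 0.25 0 0 0 0 0;0 0 -0.3 0 0 0 0;0 0 -0.3 0 0 0 0;0 0 -0.3 0 0 0 0;0 0 -0.3 0 0 0 0;0 0 -0.1 0 0 0 0;0 0 0 0 0 0 0;0 0 0 0 0 0 0"}}

```text
time_s: 4.37
eef_pos: [510.5, -25.1, 189.4]
ee_rot: [0.0, 0.76, 0.649, 0.0]
force: [-0.1, -1.1, 0.7]
grip_width: 0.002
grip_force: 0.0
```

```bash
cat > st.py <<'E'
from h import *
v=np.load("v.npy")[:3]
s=sense();print(s["time_s"],np.round(s["force"],1),"gate TCP",np.round((np.array(s["eef_pos"])-[v[0],v[1],116])@R.from_euler('z',v[2]).as_matrix(),1))
E
cat > kn.py <<'E'
from h import *
from scipy.optimize import least_squares
import sys
exec(open("st.py").read().split("\n",1)[1])
for n in sys.argv[1:] or ["wrist","scene","side"]:
    s=sense();p=capture(n);c=cam(p,s);im=p["pixels"]
    cv2.imwrite(f"pics/{n}_{s['time_s']:.1f}.png",im)
    for b in boxes_of(p,"lever_knob")[:2]:
        q=np.array(b["position"])
        u=least_squares(lambda u:proj(c,G2W(v,knob(*u)))[0]-q,[0,0]).x
        print(n,round(b["confidence"],2),np.round(q),"across,along",np.round(u,3))
E
python3 kn.py
```

```text
4.3667 [-0.1 -1.1  0.7] gate TCP [-84.1  43.5  73.4]
wrist 0.67 [477. 302.] across,along [ 0.301 -0.181]
scene 0.88 [267. 214.] across,along [ 0.189 -0.006]
scene 0.62 [336. 250.] across,along [1.308 0.081]
side 0.83 [296. 265.] across,along [ 0.127 -0.204]
```

Emit:
{"fn": "drive_tool", "kwargs": {"commands": "0.13 -0.02 0 0 0 0 0;0.1 -0.016 0 0 0 0 0;0.08 -0.013 0 0 0 0 0;0.06 -0.01 0 0 0 0 0;0 0 0 0 0 0 0;0 0 0 0 0 0 0"}}

```text
time_s: 5.17
eef_pos: [547.0, -31.0, 188.2]
ee_rot: [0.0, 0.76, 0.649, -0.0]
force: [0.5, 0.2, 0.1]
grip_width: 0.001
grip_force: 0.0
```

```bash
python3 kn.py wrist; ls pics
```

```text
5.1667 [0.5 0.2 0.1] gate TCP [-47.1  43.6  72.2]
wrist 0.67 [442. 299.] across,along [ 0.313 -0.04 ]
fit.png
scene0.png
scene_4.5.png
side0.png
side_4.6.png
w1.png
wrist0.png
wrist_4.4.png
wrist_5.2.png
```

View pics/wrist_5.2.png

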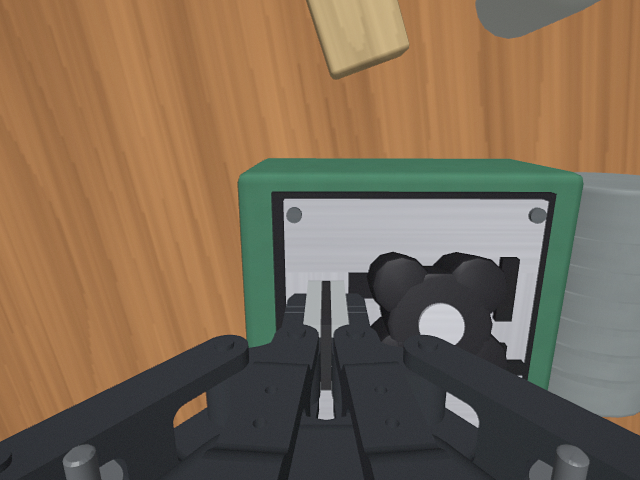

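The gate looks square to the tool. The knob's cap is at (442,325), with the finger behind its near side.

```bash
cat > cap.py <<'E'
from h import *
from scipy.optimize import least_squares
v=np.load("v.npy")[:3]
def cap(c,q): return least_squares(lambda u:proj(c,G2W(v,knob(*u)*185/170+[0,0,90*15/170]))[0]-q,[0,0]).x
E
python3 - <<'E'
from cap import *
s=sense();p=capture("wrist");c=cam(p,s)
u=cap(c,[442,325]);print(u,knob(*u))
for z in (0,):print(proj(c,G2W(v,[(-68,72,0),(68,72,0),(34,24,0),(51,24,4)])))
E
```

```text
[ 0.28017235 -0.06211575] [-10.55288904  46.91795937  73.05625294]
[[283.19381234 201.11979708]
 [555.75295231 201.64621252]
 [477.73091677 290.47504177]
 [513.11141777 293.65066589]]
```

Emit:
{"fn": "drive_tool", "kwargs": {"commands": "0.05 -0.008 0 0 0 0 0;0.04 -0.006 0 0 0 0 0;0 0 0 0 0 0 0;0 0 0 0 0 0 0;0 0 0 0 0 0 0"}}

```text
time_s: 5.73
eef_pos: [556.0, -32.4, 188.2]
ee_rot: [0.0, 0.76, 0.649, -0.0]
force: [-0.6, -0.1, 0.1]
grip_width: -0.001
grip_force: 0.1
```

```bash
cat > look.py <<'E'
from cap import *
exec(open("st.py").read().split("\n",1)[1])
# white cap: bright round blob near the network's knob
def blob(n="wrist"):
    s=sense();p=capture(n);c=cam(p,s);im=p["pixels"];cv2.imwrite(f"pics/{n}_{s['time_s']:.1f}.png",im)
    bs=boxes_of(p,"lever_knob")
    h=cv2.cvtColor(im,cv2.COLOR_BGR2HSV);m=((h[...,2]>195)&(h[...,1]<25)).astype(np.uint8)
    k,l,st,ce=cv2.connectedComponentsWithStats(m)
    for i in range(1,k):
        x,y,w,hh,a=st[i]
        if a>150 and .7<w/hh<1.4 and a>.65*w*hh: print("blob",np.round(ce[i]),a,"across,along",np.round(cap(c,ce[i]),3))
    for b in bs[:1]: print("net",np.round(b["position"]),round(b["confidence"],2))
blob()
E
python3 look.py
```

```text
5.7333 [-0.6 -0.1  0.1] gate TCP [-38.   43.6  72.2]
blob [441. 323.] 1252 across,along [ 0.284 -0.013]
net [440. 299.] 0.91
```

Emit:
{"fn": "drive_tool", "kwargs": {"commands": "-0.22 0.035 0 0 0 0 0;0.04 0.25 0 0 0 0 0;0.04 0.25 0 0 0 0 0;0.2 -0.032 0 0 0 0 0;0.2 -0.032 0 0 0 0 0;0.19 -0.03 0 0 0 0 0;0 0 0 0 0 0 0;0 0 0 0 0 0 0;0 0 0 0 0 0 0"}}

```text
time_s: 6.58
eef_pos: [600.5, 11.9, 188.1]
ee_rot: [-0.0, 0.76, 0.649, -0.0]
force: [-0.3, 0.1, -0.2]
grip_width: -0.001
grip_force: 0.0
```

```bash
python3 look.py
```

```text
6.5833 [-0.3  0.1 -0.2] gate TCP [-1.2 94.4 72.1]
net [327. 404.] 0.77
```

Emit:
{"fn": "drive_tool", "kwargs": {"commands": "-0.024 -0.148 0 0 0 0 0;-0.016 -0.1 0 0 0 0 0;-0.016 -0.1 0 0 0 0 0;-0.016 -0.1 0 0 0 0 0;-0.016 -0.1 0 0 0 0 0;0 0 0 0 0 0 0;0 0 0 0 0 0 0"}}

```text
time_s: 7.27
eef_pos: [592.1, -43.8, 188.2]
ee_rot: [0.0, 0.761, 0.649, -0.0]
force: [0.0, -0.7, -0.6]
grip_width: 0.002
grip_force: 0.0
```

```bash
python3 look.py; cat > /dev/null; ls pics | tail -3
```

```text
7.2667 [ 0.  -0.7 -0.6] gate TCP [-0.5 38.1 72.2]
net [328. 406.] 0.61
wrist_5.7.png
wrist_6.6.png
wrist_7.3.png
```

Emit:
{"fn": "drive_tool", "kwargs": {"commands": "-0.016 -0.1 0 0 0 0 0;-0.016 -0.1 0 0 0 0 0;-0.016 -0.1 0 0 0 0 0;-0.012 -0.07 0 0 0 0 0;-0.008 -0.05 0 0 0 0 0;-0.006 -0.04 0 0 0 0 0;0 0 0 0 0 0 0;0 0 0 0 0 0 0"}}

```text
time_s: 8.03
eef_pos: [584.8, -89.3, 188.3]
ee_rot: [0.0, 0.761, 0.649, -0.0]
force: [0.0, -0.0, -1.0]
grip_width: 0.002
grip_force: 0.0
```

```bash
python3 look.py
```

```text
8.0333 [ 0. -0. -1.] gate TCP [-0.5 -7.9 72.3]
net [328. 396.] 0.73
```

```bash
python3 - <<'E'
from h import *
a=capture("scene")["pixels"][160:320,180:340];b=capture("side")["pixels"][220:380,250:410]
cv2.imwrite("pics/m1.png",cv2.resize(np.hstack([a,b]),None,fx=2.5,fy=2.5,interpolation=2))
E
```

```text
(no output)
```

View pics/m1.png

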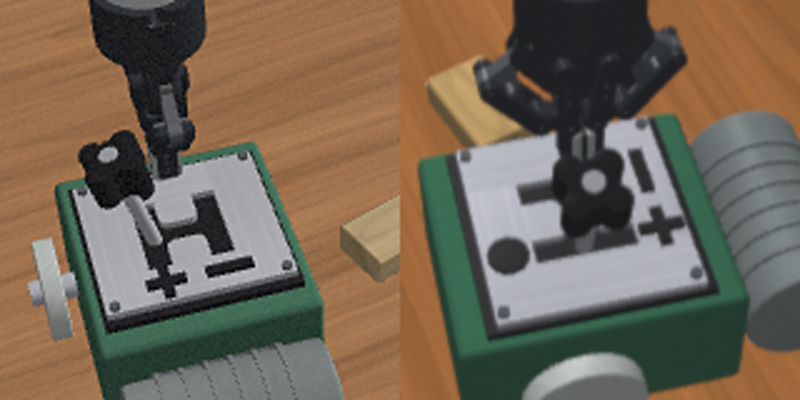

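The lever is now in the right slot. Its cap is at (223,222) in the scene picture and (328,293) in the side picture.

```bash
python3 - <<'E'
from cap import *
for n,q in(("scene",[223.2,222]),("side",[327.6,292.8])): print(n,cap(cam(capture(n)),q))
E
```

```text
scene [-0.26689011  0.03806745]
side [-0.29374748 -0.01289997]
```

Emit:
{"fn": "drive_tool", "kwargs": {"commands": "0.045 0.276 0 0 0 0 0;0.2 -0.032 0 0 0 0 0;0.2 -0.032 0 0 0 0 0;0.2 -0.032 0 0 0 0 0;-0.03 -0.2 0 0 0 0 0;-0.04 -0.22 0 0 0 0 0;-0.035 -0.22 0 0 0 0 0;0 0 0 0 0 0 0;0 0 0 0 0 0 0"}}

```text
time_s: 9.08
eef_pos: [638.7, -135.7, 188.2]
ee_rot: [-0.0, 0.761, 0.649, -0.0]
force: [0.1, -0.2, 0.2]
grip_width: 0.001
grip_force: 0.0
```

```bash
python3 look.py
```

```text
9.0833 [ 0.1 -0.2  0.2] gate TCP [ 60.1 -45.2  72.2]
net [143. 303.] 0.87
```

Emit:
{"fn": "drive_tool", "kwargs": {"commands": "-0.15 0.024 0 0 0 0 0;-0.1 0.016 0 0 0 0 0;-0.1 0.016 0 0 0 0 0;-0.1 0.016 0 0 0 0 0;-0.1 0.016 0 0 0 0 0;-0.06 0.01 0 0 0 0 0;-0.04 0.006 0 0 0 0 0;0 0 0 0 0 0 0;0 0 0 0 0 0 0"}}

```text
time_s: 9.93
eef_pos: [574.0, -124.3, 188.4]
ee_rot: [0.0, 0.76, 0.65, 0.0]
force: [0.9, -1.1, 0.1]
grip_width: -0.003
grip_force: 0.0
```

```bash
python3 look.py
```

```text
9.9333 [ 0.9 -1.1  0.1] gate TCP [ -5.6 -44.3  72.4]
net [229. 288.] 0.56
```

Creep to the end stop, watching the force.

Emit:
{"fn": "drive_tool", "kwargs": {"commands": "-0.03 0.005 0 0 0 0 0;-0.03 0.005 0 0 0 0 0;0 0 0 0 0 0 0;0 0 0 0 0 0 0"}}

```text
time_s: 10.37
eef_pos: [567.7, -123.6, 188.3]
ee_rot: [-0.0, 0.76, 0.649, -0.0]
force: [0.1, 1.1, -0.3]
grip_width: -0.001
grip_force: 0.1
```

Emit:
{"fn": "drive_tool", "kwargs": {"commands": "-0.02 0.003 0 0 0 0 0;0 0 0 0 0 0 0;0 0 0 0 0 0 0"}}

```text
time_s: 10.62
eef_pos: [565.8, -123.3, 188.3]
ee_rot: [0.0, 0.76, 0.649, 0.0]
force: [1.4, -0.1, -0.3]
grip_width: 0.004
grip_force: 0.2
```

Emit:
{"fn": "drive_tool", "kwargs": {"commands": "-0.02 0.003 0 0 0 0 0;0 0 0 0 0 0 0;0 0 0 0 0 0 0"}}

```text
time_s: 10.87
eef_pos: [563.8, -123.0, 188.3]
ee_rot: [0.0, 0.76, 0.649, -0.0]
force: [0.7, 0.3, -0.3]
grip_width: 0.0
grip_force: 0.2
```

```bash
python3 look.py
```

```text
10.8667 [ 0.7  0.3 -0.3] gate TCP [-15.9 -44.6  72.3]
net [235. 284.] 0.76
```

```bash
python3 - <<'E'
from h import *
a=capture("scene")["pixels"][160:320,180:340];b=capture("side")["pixels"][220:380,250:410]
cv2.imwrite("pics/m2.png",cv2.resize(np.hstack([a,b]),None,fx=2.5,fy=2.5,interpolation=2))
E
```

```text
(no output)
```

View pics/m2.png

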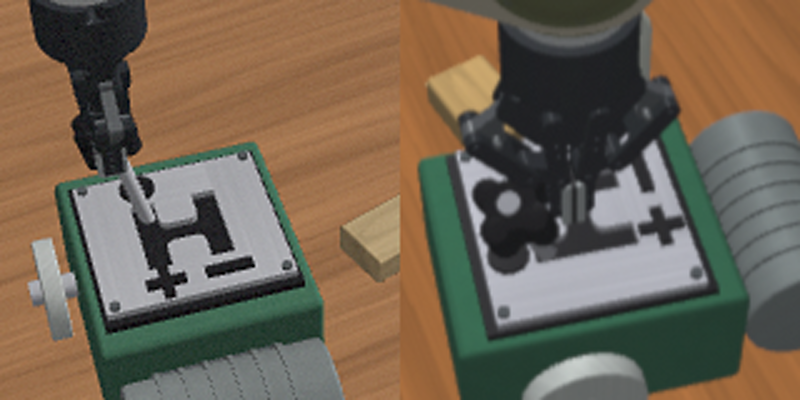

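The knob has moved to the near side, over the disc, with the side-view cap at (293,301).

```bash
python3 - <<'E'
from cap import *
c=cam(capture("side"))
print(cap(c,[293.2,301.2]))
for a in(-.2,-.25,-.3,-.33): print(a,proj(c,G2W(v,knob(-.27,a)*185/170+[0,0,90*15/170])))
E
```

```text
[-0.29252601 -0.29401119]
-0.2 [[303.96843195 295.42729041]]
-0.25 [[297.9112369  297.13288567]]
-0.3 [[291.93043853 298.94429056]]
-0.33 [[288.38846621 300.07881638]]
```

Emit:
{"fn": "drive_tool", "kwargs": {"commands": "-0.02 0.003 0 0 0 0 0;0 0 0 0 0 0 0;0 0 0 0 0 0 0"}}

```text
time_s: 11.37
eef_pos: [562.0, -122.7, 188.4]
ee_rot: [0.0, 0.76, 0.649, 0.0]
force: [2.4, -0.8, -1.8]
grip_width: -0.003
grip_force: 1.2
```

Nearly there: push on by 2 mm steps until the stop is felt.

Emit:
{"fn": "drive_tool", "kwargs": {"commands": "-0.02 0.003 0 0 0 0 0;0 0 0 0 0 0 0;0 0 0 0 0 0 0"}}

```text
time_s: 11.62
eef_pos: [560.6, -122.5, 188.5]
ee_rot: [0.001, 0.76, 0.649, 0.001]
force: [8.6, 0.1, -2.3]
grip_width: -0.001
grip_force: 3.2
```

Emit:
{"fn": "drive_tool", "kwargs": {"commands": "-0.02 0.003 0 0 0 0 0;0 0 0 0 0 0 0;0 0 0 0 0 0 0"}}

```text
time_s: 11.87
eef_pos: [559.6, -122.3, 188.8]
ee_rot: [0.002, 0.76, 0.649, 0.002]
force: [12.8, 0.7, -3.4]
grip_width: 0.001
grip_force: 5.7
```

The end stop is firm at 13 N. I'll back off along +x, then lift clear.

Emit:
{"fn": "drive_tool", "kwargs": {"commands": "0.1 -0.016 0 0 0 0 0;0.2 -0.032 0 0 0 0 0;0.2 -0.032 0 0 0 0 0;0 0 0.3 0 0 0 0;0 0 0.3 0 0 0 0;0 0 0.3 0 0 0 0;-0.2 -0.3 0.2 0 0 0 0;-0.2 -0.2 0 0 0 0 0;0 0 0 0 0 0 0;0 0 0 0 0 0 0;0 0 0 0 0 0 0"}}

```text
time_s: 12.78
eef_pos: [567.7, -179.8, 298.0]
ee_rot: [-0.001, 0.76, 0.649, -0.0]
force: [0.4, -0.1, 0.3]
grip_width: -0.003
grip_force: 0.0
```

```bash
python3 look.py; python3 - <<'E'
from h import *
a=capture("wrist")["pixels"];b=capture("side")["pixels"][220:380,250:410]
cv2.imwrite("pics/m3.png",np.hstack([a[:,100:500],cv2.resize(b,(400,480))])[:480])
E
```

```text
12.7833 [ 0.4 -0.1  0.3] gate TCP [  -2.9 -100.   182. ]
net [245. 133.] 0.71
```

View pics/m3.png

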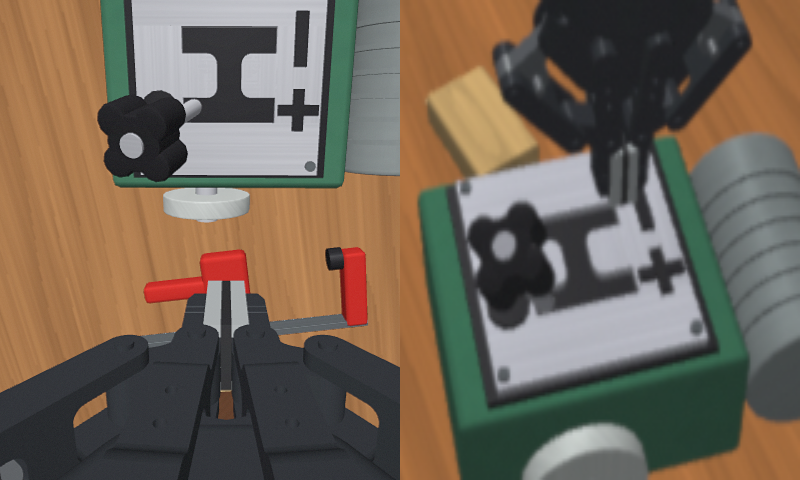

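The lever stands over the disc at the end of the slot, with the wrist-view cap at (231,146). Nothing is touching it.

```bash
python3 - <<'E'
from cap import *
s=sense();u=cap(cam(capture("wrist"),s),[231,146]);print(u)
if u[1]<-.27: print(finish_job())
E
```

```text
[-0.26420181 -0.29839145]
the job is handed in; nothing more can be done
None
```

The gear lever is fully home in the near right-hand slot, in front of the disc tablet. I pushed it until it met the end stop at about 13 N, let go with the fingers clear, and handed the job in at about 13 s.

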